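# Find the rough press blank by its drag

### The arm

A 7-joint arm with a two-finger parallel gripper is mounted at the origin on the work surface. World frame = base frame: x ahead of the robot, y to its left, z up, the work surface at z = 0. Lengths are in mm, angles in rad, forces in N, time in s.
With the tool pointing down it reaches from about 400 to 875 mm from the base axis. Payload 4.4 kg.
Tool frame: the origin (TCP) lies where the fingers leave the gripper's body, on its centre line; the fingertips stand 73 mm ahead of it and the grasp point (between the pads) lies 54 mm ahead of it; z points along the fingers, y is the line along which they close (so a half turn about z gives the same grasp; the last joint's range is limited). The gripper opens to 85 mm and grips with 20 to 120 N. Pads are 22 mm wide; open, the fingers measure 114 mm over their backs; the gripper's body (76 mm by 85 mm) begins 54 mm behind the grasp point. The pads swing forward as they close: fully open they stand 13 mm farther back than shut.
Start: joints at [-1.369, 0.628, 0.038, 1.517, -0.027, 0.996, -0.02], TCP at [171.974, 626.851, 303.913] pointing down, gripper open.
Joint ranges: [-3.06, 3.06], [-0.37, 2.12], [-1.25, 1.32], [0.18, 2.47], [-1.1, 4.24], [0.23, 1.98], [-2.94, 2.94]. Speed limits (rad/s): [2.57, 2.57, 3.14, 3.14, 3.14, 3.14, 3.14].

### API

Orientations are given as [roll, pitch, yaw] about the fixed x, y, z axes, in that order (R = Rz(yaw) Ry(pitch) Rx(roll)).
In Python, from cell import ctrl gives the robot as it stands.
- The arm moves only by the tool send_rows, never from a script. Its argument "rows" is a list that holds one entry, the list of rows, each a list of 6 numbers: the shift along the tool's x, y, z in cm, then the turn, a rotation vector about the tool's x, y, z in rad. In form: [[[tx, ty, tz, wx, wy, wz], ...]]. A call has 1 to 10 rows; each row is the pose to reach, as a shift and turn from the pose commanded when the call began, along the tool's axes at that moment; what a row does not reach only later rows make up. A row lasts 1/10 s, in which the tool goes at most 50 mm and 8.59 degrees, less where a joint would pass 70% of its speed; a pose out of reach is approached as far as the arm can. A call with a gripper value outside its range is refused whole. "grip" is the closure in counts, from 0 (fully open) to 255 (shut), set as the call begins (left out, the last holds). The fingers move at their own pace and stop on an object; the grip force is fixed at half the most. Time passes only in rows, so rows that repeat a pose let the fingers close. It gives the time, the measured TCP pose, the force, the opening and the grip force at its end, in the units of the state.
- ctrl.read_state(): the state, without advancing time (a new reading comes with each control period).
- ctrl.get_image(name): name is "side" or "top" or "wrist"; returns a dict with "pixels" (480x640x3 uint8, red, green, blue), "fx", "fy", "cx", "cy" (pixels), "extrinsics" (4x4, takes a point from camera to world coordinates); the wrist camera has in their place "mount" (4x4, takes a point from camera to tool coordinates, whose origin is the TCP and whose axes are the flange's). Camera axes: x right, y up, looking along -z (the intrinsics and any distortion apply to the point x, -y, -z); pixel columns grow to the right and rows downward; lengths in mm; the calibration is good to about 2 mm. A picture is of the moment at which its call begins: read the wrist's pose just before it. There is no depth.
- ctrl.finish_job(): hands the job in; it is judged then, once.
The state is a dict: "clock": time; "qpos": joint angles; "qd": joint speeds; "tau": joint torques, N m; "eef_pos": TCP position; "tool_rot": TCP orientation; "force": force on the tool from outside, world axes, zero at the start; "torque": the same for the moment, N m; "width": finger opening in mm; "gripper_force": force on a finger pad.
Only numpy, scipy, OpenCV 4.12 (cv2) and the standard library are available. Lean on these libraries where they do the work, as an engineer would, in place of code of your own. Each camera call takes 0.05 s, during which the arm holds its last target. There are 200 camera calls.

### The job

One of the three identical-looking steel press blanks on the stone plate still has a rough-ground underside; the other two are polished. Slide the blanks a few centimetres across the plate, one at a time, to feel their drag, until you have slid the rough one; then lift it off and set it down gently, flat in the grey tray. The polished blanks stay lying on the plate and are never lifted.

Things in the scene. Friction and masses are not known exactly. Their poses are not given: they have to be found in the camera images.
- blank_a: Plain turned steel disc, 56 mm across, 36 mm tall, 0.6 to 0.8 kg, standing flat on the plate. Origin: centre of its underside; z up along its axis. The three blanks look the same; their names do not tell which is rough. Pushed slowly and level, a polished one drags with less than 1.5 N, the rough one with 3.5 to 14 N (least if pushed low).
- blank_b: Blank, same size and looks as blank_a. The three stand about 95 mm apart in a row, roughly along y, on a fixed white stone plate: 240 mm in x, 360 mm in y, turned by up to 0.25 rad, its top 15 mm above the bench.
- blank_c: Blank, same size and looks as blank_a. All three start with their centres at least 75 mm from the plate's near edge and 115 mm from its far edge, so a slide of 40 mm straight away from the robot (+x) keeps a blank well on the plate and clear of the others.
- tray: Fixed, empty, shallow grey tray, 150 x 150 mm outside, 16 mm tall, walls and floor 4 mm thick, to the left (+y) of the plate. Origin: centre of its underside on the bench; the floor on which the blank comes to lie is 4 mm above it.
Mind the look-alikes: they are no part of the job. Leave any brown or red look-alike of the blank_b alone.

How it is judged:
By the outcome, as a careful person would: the job done as asked, in the order asked, and still so for the second after the job is handed in, with the robot touching nothing.
It also fails if it takes over 56 s, if anything falls off the work surface, if the arm or the gripper's body presses on something with over 40 N, if the wrist force passes 120 N, or if a joint passes its speed limit or range.

## Working session

There is one attempt and no reset: what is moved stays moved. The work goes in short steps, Python scripts to look and compute and a tool call to move; the robot and the scene stay as the last step left them, time stands still between calls to the robot, and variables do not carry over. Pictures are saved under pics/ and viewed, at most 10 in all, crops included, and the job is handed in when it is done.

Besides the shell and the picture viewer there is one more tool, called after "Emit:" by a JSON object that holds its "op" and its "data", one argument or row to a line. send_rows: Moves the arm, as the interface text tells. Its arguments: {"type":"object","properties":{"rows":{"type":"array","items":{"type":"array","items":{"type":"array","items":{"type":"number"}}}},"grip":{"type":"number"}},"required":["rows"]}

```bash
mkdir -p pics; python3 - <<'E'
from cell import ctrl
import cv2,numpy as np
s=ctrl.read_state();print(s)
for n in("top","side"):
    g=ctrl.get_image(n);cv2.imwrite(f"pics/{n}0.png",g["pixels"][:,:,::-1]);print(n,{k:np.round(v,3).tolist() for k,v in g.items() if k!="pixels"})
g=ctrl.get_image("wrist");print({k:np.round(v,3).tolist() for k,v in g.items() if k!="pixels"})
E
```

```text
{'clock': 0.0, 'qpos': array([-1.36880769,  0.62933346,  0.03839833,  1.51838017, -0.02698401,
        0.99631012, -0.02000823]), 'qd': array([-0.00154131, -0.00046394, -0.00083642, -0.00271761, -0.00072714,
        0.00024452,  0.00176114]), 'tau': array([ 2.42167316e-04, -5.63410449e+01,  1.22656949e+00, -1.93432796e+01,
        1.11061797e-02,  1.09242156e-02,  5.61245599e-06]), 'eef_pos': array([171.80971346, 626.36752928, 302.9924871 ]), 'tool_rot': array([-3.13967829e+00,  1.27690128e-05,  2.87383952e+00]), 'force': array([-0.81154599,  0.36823874, -0.25618207]), 'torque': array([ 0.01261038, -0.03923843,  0.04187805]), 'gripper_force': 0.0, 'width': 85.44929316178096}
top {'fx': 502.008, 'fy': 502.008, 'cx': 309.34, 'cy': 238.082, 'extrinsics': [[-0.051, 0.975, -0.217, 354.37], [-0.999, -0.051, 0.009, 50.116], [-0.003, 0.217, 0.976, 923.731], [0.0, 0.0, 0.0, 1.0]]}
side {'fx': 622.407, 'fy': 622.407, 'cx': 322.898, 'cy': 237.8, 'extrinsics': [[-0.964, 0.16, -0.211, 347.403], [-0.265, -0.59, 0.763, 742.017], [-0.002, 0.792, 0.611, 597.608], [0.0, 0.0, 0.0, 1.0]]}
{'fx': 395.978, 'fy': 395.978, 'cx': 312.457, 'cy': 231.96, 'mount': [[-0.0, 0.949, 0.315, 81.163], [1.0, 0.0, 0.001, -0.094], [0.001, 0.315, -0.949, -70.337], [0.0, 0.0, 0.0, 1.0]]}
```

View pics/top0.png

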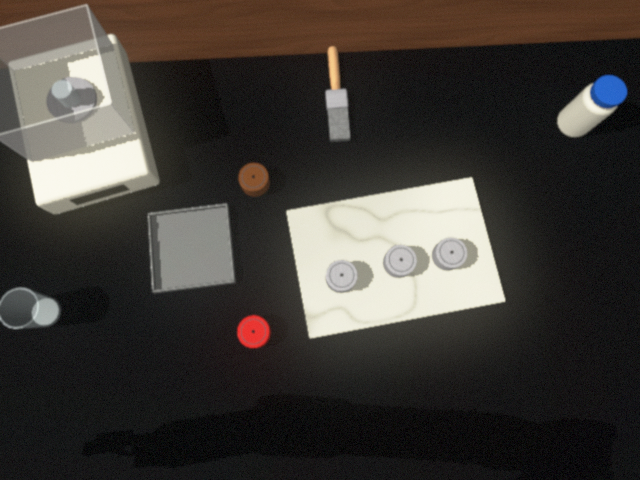

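View pics/side0.png

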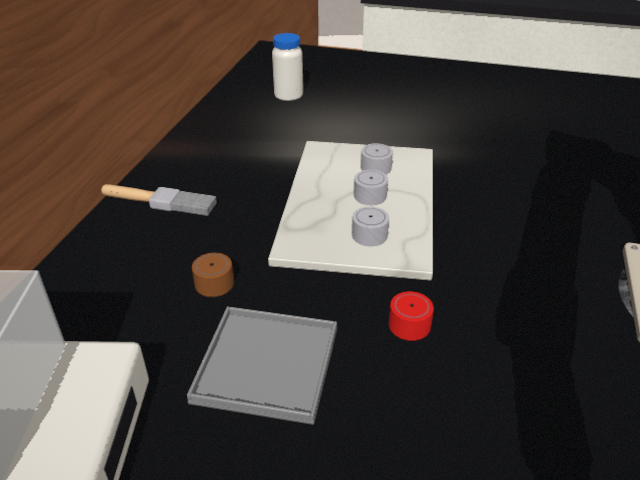

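The top view shows three grey blanks on the plate, with tops at about (342,275), (401,260) and (452,252). The tray is at (191,248). The look-alikes are red (253,331) and brown (254,179). The obstacles are a glass (20–60,310), a white device with a clear cover (85,120), a brush (337,95) and a bottle (590,105). The side view agrees: blanks at (370,225), (371,185) and (377,158). The grey ones on the plate are the ones meant, since they're steel and in a row.

```bash
cat > h.py <<'E'
from cell import ctrl
import cv2,numpy as np
def ray(g,u,v,z,E=None):
    E=g["extrinsics"] if E is None else E
    d=E[:3,:3]@np.array([(u-g["cx"])/g["fx"],-(v-g["cy"])/g["fy"],-1]);o=E[:3,3]
    return o+d*(z-o[2])/d[2]
def proj(g,p,E=None):
    E=g["extrinsics"] if E is None else E
    c=E[:3,:3].T@(np.array(p)-E[:3,3]);return np.array([g["cx"]+g["fx"]*c[0]/-c[2],g["cy"]-g["fy"]*c[1]/-c[2]])
E
python3 - <<'E'
from h import *
g=ctrl.get_image("top");s=ctrl.get_image("side")
for n,uv in dict(A=(342,275),B=(401,260),C=(452,252)).items(): print(n,ray(g,*uv,51).round(1))
for n,uv in dict(A=(370.5,217),B=(371,178.5),C=(377,150.5)).items(): print('side',n,ray(s,*uv,51).round(1))
for uv in[(287,211),(473,179),(505,301),(309,337)]: print('plate',ray(g,*uv,15).round())
for uv in[(148,212),(228,205),(234,285),(153,292)]: print('tray top',ray(g,*uv,16).round())
for uv in[(232,311),(337,320),(315,416),(192,400)]: print('tray side',ray(s,*uv,16).round())
print('red',ray(g,253,331,36).round(),'brown',ray(g,254,179,36).round())
print('glass base',ray(g,45,312,0).round());b=ray(g,45,312,0)
for h in(80,100,120,140,160):print(h,proj(g,[b[0],b[1],h]).round())
for uv in[(38,210),(158,185),(118,37),(10,62)]:print('box',ray(g,*uv,50).round())
for uv in[(0,130),(110,150),(90,8)]:print('cover',ray(g,*uv,200).round())
im=g["pixels"][200:350,280:520,::-1];sd=s["pixels"][130:260,270:450,::-1]
# refine: hough circles on 4x crop
e=cv2.resize(im,None,fx=3,fy=3,interpolation=cv2.INTER_CUBIC)
gr=cv2.cvtColor(e,cv2.COLOR_BGR2GRAY)
c=cv2.HoughCircles(gr,cv2.HOUGH_GRADIENT,1,100,param1=100,param2=20,minRadius=40,maxRadius=56)
if c is not None:
  for x,y,r in c[0][:6]:print('hough',x/3+280,y/3+200,r/3,ray(g,x/3+280,y/3+200,51).round(1))
cv2.imwrite("pics/crop.png",e)
E
```

```text
A [478.8 -11.3  51. ]
B [ 500.1 -116.9   51. ]
C [ 509.7 -208.2   51. ]
side A [481.1  -8.2  51. ]
side B [ 502.7 -114.1   51. ]
side C [ 511.4 -206.8   51. ]
plate [610.  81.  15.]
plate [ 655. -275.   15.]
plate [ 422. -304.   15.]
plate [376.  52.  15.]
tray top [621. 342.  16.]
tray top [627. 192.  16.]
tray top [476. 183.  16.]
tray top [471. 330.  16.]
tray side [623. 201.  16.]
tray side [484. 181.  16.]
tray side [471. 332.  16.]
tray side [613. 348.  16.]
red [391. 149.  36.] brown [669. 139.  36.]
glass base [446. 532.   0.]
80 [ 20. 309.]
100 [ 13. 308.]
120 [  6. 307.]
140 [ -2. 305.]
160 [-10. 304.]
box [626. 530.  50.]
box [662. 314.  50.]
box [971. 396.  50.]
box [927. 604.  50.]
cover [712. 515. 200.]
cover [669. 343. 200.]
cover [921. 384. 200.]
hough 400.83334 259.83334 15.433333 [ 500.4 -116.6   51. ]
hough 341.83334 275.16666 15.433333 [478.6 -11.   51. ]
hough 447.5 254.16667 16.166666 [ 506.2 -199.8   51. ]
```

View pics/crop.png

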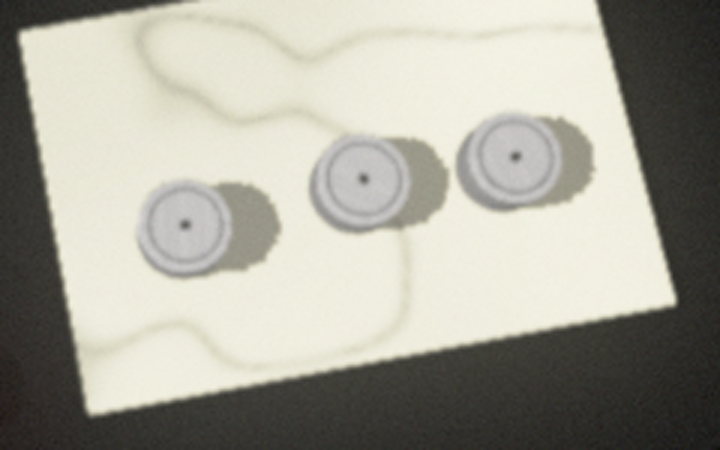

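The crop confirms three identical grey steel discs on the marble plate, with nothing else on it. The measured sizes fit: plate 357×237 mm and tray 150 mm. The two views agree to within about 3 mm:

| Item | x (mm) | y (mm) |
|---|---|---|
| Blank A | 480 | -10 |
| Blank B | 501 | -115 |
| Blank C | 510 | -207 |
| Tray centre | 548 | 263 |

I'll straddle each blank along x and push it with the near finger.

Emit:
{"op": "send_rows", "data": {
  "rows": [
    [[-46.5,-53.2,5,0,0,1.303],[-46.5,-53.2,5,0,0,1.303],[-46.5,-53.2,5,0,0,1.303],[-46.5,-53.2,5,0,0,1.303],[-46.5,-53.2,5,0,0,1.303],[-46.5,-53.2,5,0,0,1.303],[-46.5,-53.2,5,0,0,1.303],[-46.5,-53.2,5,0,0,1.303],[-46.5,-53.2,5,0,0,1.303],[-46.5,-53.2,5,0,0,1.303]]
  ],
  "grip": 38
}}

```text
clock: 1.25
eef_pos: [389.7, 176.3, 268.7]
tool_rot: [3.141, -0.0, 1.569]
force: [1.8, 0.5, 0.7]
width: 72.5
gripper_force: 0.0
```

Emit:
{"op": "send_rows", "data": {
  "rows": [
    [[-18.5,9,5,0,0,0],[-18.5,9,5,0,0,0],[-18.5,9,5,0,0,0],[-18.5,9,5,0,0,0],[-18.5,9,12,0,0,0],[-18.5,9,12,0,0,0],[-18.5,9,12,0,0,0],[-18.5,9,12,0,0,0]]
  ]
}}

```text
clock: 2.05
eef_pos: [479.1, -7.1, 148.8]
tool_rot: [-3.141, -0.0, 1.571]
force: [0.4, -0.3, 0.9]
width: 72.6
gripper_force: 0.0
```

```bash
cat >> h.py <<'E'
from scipy.spatial.transform import Rotation as Ro
def wrist():
    s=ctrl.read_state();g=ctrl.get_image("wrist")
    T=np.eye(4);T[:3,:3]=Ro.from_euler("xyz",s["tool_rot"]).as_matrix();T[:3,3]=s["eef_pos"]
    return s,g,T@g["mount"]
E
python3 - <<'E'
from h import *
s,g,E=wrist();print(s["eef_pos"],s["tool_rot"],s["force"])
for p in([480,-10,51],[501,-115,51],[510,-207,51]):print(proj(g,p,E))
cv2.imwrite("pics/w1.png",g["pixels"][:,:,::-1])
E
```

```text
[479.09835769  -7.09786837 148.80822242] [-3.14095403e+00 -1.37072976e-04  1.57068228e+00] [ 0.4478964  -0.29461682  0.85130429]
[314.9755302  288.32628953]
[352.61107294 459.83927406]
[362.32893957 572.47996412]
```

View pics/w1.png

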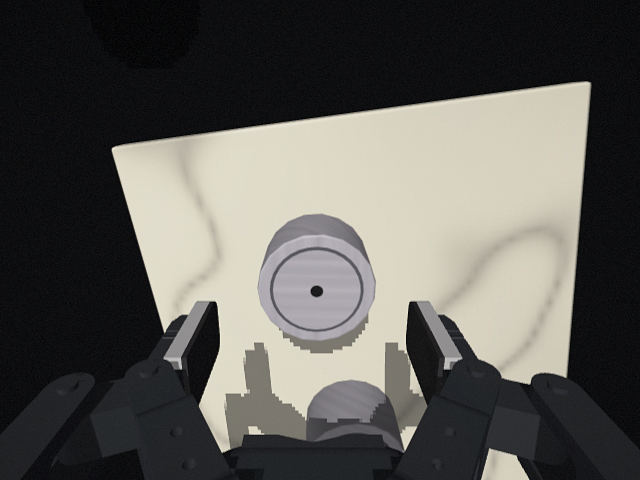

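The wrist view shows blank A's centre mark at (317,291), predicted (315,288), so the fix is good to about 1 mm. The fingers line up on either side. Next I descend over A.

Emit:
{"op": "send_rows", "data": {
  "rows": [
    [[-0.4,0.2,3,0,0,0],[-0.4,0.2,4.5,0,0,0],[-0.4,0.2,5.5,0,0,0],[-0.4,0.2,6,0,0,0],[-0.4,0.2,6,0,0,0],[-0.4,0.2,6,0,0,0]]
  ]
}}

```text
clock: 2.7
eef_pos: [481.6, -10.9, 89.4]
tool_rot: [3.14, 0.0, 1.571]
force: [-0.5, -0.3, -0.9]
width: 72.2
gripper_force: 0.0
```

Emit:
{"op": "send_rows", "data": {
  "rows": [
    [[0,0.2,0,0,0,0],[0,0.4,0,0,0,0],[0,0.6,0,0,0,0],[0,0.8,0,0,0,0],[0,1.0,0,0,0,0],[0,1.2,0,0,0,0],[0,1.4,0,0,0,0],[0,1.6,0,0,0,0]]
  ]
}}

```text
clock: 3.5
eef_pos: [490.1, -11.2, 88.0]
tool_rot: [-3.126, -0.002, 1.57]
force: [-15.1, -2.6, 12.6]
width: 72.9
gripper_force: 7.8
```

Emit:
{"op": "send_rows", "data": {
  "rows": [
    [[0,0.2,0,0,0,0],[0,0.4,0,0,0,0],[0,0.6,0,0,0,0],[0,0.8,0,0,0,0]]
  ]
}}

```text
clock: 3.9
eef_pos: [497.2, -10.7, 87.9]
tool_rot: [-3.124, -0.003, 1.57]
force: [-14.3, -0.8, 12.4]
width: 73.2
gripper_force: 7.4
```

Emit:
{"op": "send_rows", "data": {
  "rows": [
    [[0,0.2,0,0,0,0],[0,0.4,0,0,0,0],[0,0.6,0,0,0,0],[0,0.8,0,0,0,0]]
  ]
}}

```text
clock: 4.3
eef_pos: [505.1, -10.6, 87.9]
tool_rot: [-3.124, -0.003, 1.57]
force: [-15.5, 0.6, 13.6]
width: 72.6
gripper_force: 7.6
```

Emit:
{"op": "send_rows", "data": {
  "rows": [
    [[0,0.2,0,0,0,0],[0,0.4,0,0,0,0],[0,0.6,0,0,0,0]]
  ]
}}

```text
clock: 4.6
eef_pos: [510.9, -10.6, 87.9]
tool_rot: [-3.124, -0.003, 1.571]
force: [-15.0, 0.4, 13.8]
width: 72.7
gripper_force: 7.8
```

Emit:
{"op": "send_rows", "data": {
  "rows": [
    [[0,0.2,0,0,0,0],[0,0.4,0,0,0,0]]
  ]
}}

```text
clock: 4.8
eef_pos: [514.9, -10.6, 87.9]
tool_rot: [-3.123, -0.003, 1.57]
force: [-14.6, -0.2, 12.6]
width: 72.3
gripper_force: 7.9
```

Blank A drags at about 15 N, but there is also an upward force of 13 N. I need to rule out a finger rubbing on the plate, so I'll back off inside the play and read the force again.

Emit:
{"op": "send_rows", "data": {
  "rows": [
    [[0,-0.3,0,0,0,0],[0,-0.6,0,0,0,0],[0,-0.8,0,0,0,0],[0,-0.8,0,0,0,0]]
  ]
}}

```text
clock: 5.2
eef_pos: [514.5, -10.8, 88.4]
tool_rot: [-3.14, -0.001, 1.571]
force: [-4.0, 1.3, 1.7]
width: 72.5
gripper_force: 1.8
```

```bash
python3 - <<'E'
from h import *
s=ctrl.get_image("side");cv2.imwrite("pics/s2.png",cv2.resize(s["pixels"][80:280,230:480,::-1],None,fx=3,fy=3))
E
```

```text
(no output)
```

View pics/s2.png

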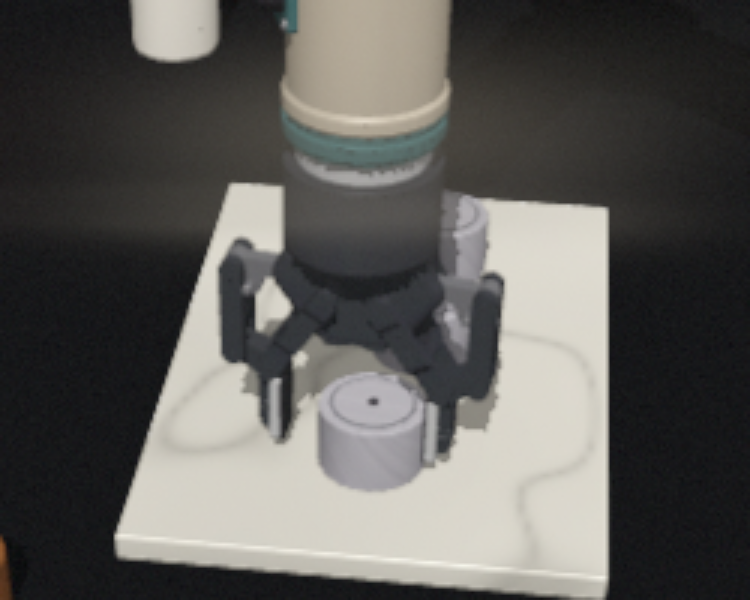

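The picture shows A upright between the fingers at crop (372,430), with the near pad touching it and the tips above the plate. To settle it, I'll raise the tool 5 mm and push again.

Emit:
{"op": "send_rows", "data": {
  "rows": [
    [[0,-0.4,0,0,0,0],[0,-0.4,-0.2,0,0,0],[0,-0.4,-0.5,0,0,0],[0,-0.4,-0.5,0,0,0],[0,-0.4,-0.5,0,0,0]]
  ]
}}

```text
clock: 5.75
eef_pos: [511.7, -11.3, 93.8]
tool_rot: [3.14, 0.0, 1.571]
force: [0.3, 0.8, 0.1]
width: 72.9
gripper_force: 0.0
```

Emit:
{"op": "send_rows", "data": {
  "rows": [
    [[0,0.2,0,0,0,0],[0,0.4,0,0,0,0],[0,0.6,0,0,0,0],[0,0.8,0,0,0,0],[0,1.0,0,0,0,0],[0,1.2,0,0,0,0]]
  ]
}}

```text
clock: 6.35
eef_pos: [515.5, -11.2, 92.8]
tool_rot: [-3.125, -0.002, 1.57]
force: [-16.2, -1.8, 13.2]
width: 72.7
gripper_force: 7.8
```

Emit:
{"op": "send_rows", "data": {
  "rows": [
    [[0,0.2,0,0,0,0],[0,0.4,0,0,0,0]]
  ]
}}

```text
clock: 6.55
eef_pos: [519.5, -10.9, 92.8]
tool_rot: [-3.125, -0.002, 1.57]
force: [-14.6, 0.1, 12.3]
width: 72.9
gripper_force: 7.2
```

The force is the same 5 mm higher, so the plate isn't involved and blank A is the rough one (a polished one would give under 1.5 N). I'll centre on it, lower and grip.

Emit:
{"op": "send_rows", "data": {
  "rows": [
    [[0,-0.8,0,0,0,0],[0,-1.4,0,0,0,0],[0,-1.5,0.3,0,0,0],[0,-1.5,0.5,0,0,0],[0,-1.5,0.5,0,0,0]]
  ]
}}

```text
clock: 7.05
eef_pos: [512.7, -11.1, 88.3]
tool_rot: [3.141, 0.0, 1.571]
force: [-0.4, 0.9, 0.1]
width: 72.6
gripper_force: 0.0
```

Emit:
{"op": "send_rows", "data": {
  "rows": [
    [[0,0,0,0,0,0],[0,0,0,0,0,0],[0,0,0,0,0,0],[0,0,0,0,0,0],[0,0,0,0,0,0],[0,0,0,0,0,0],[0,0,0,0,0,0]]
  ],
  "grip": 255
}}

```text
clock: 7.75
eef_pos: [510.9, -11.1, 88.8]
tool_rot: [-3.139, -0.001, 1.571]
force: [-2.9, 0.1, 5.0]
width: 54.4
gripper_force: 62.9
```

Emit:
{"op": "send_rows", "data": {
  "rows": [
    [[0,0,-0.5,0,0,0],[0,0,-1.5,0,0,0],[0,0,-3,0,0,0],[0,0,-4.5,0,0,0],[0,0,-6,0,0,0],[0,0,-7,0,0,0],[0,0,-7,0,0,0],[0,0,-7,0,0,0]]
  ]
}}

```text
clock: 8.55
eef_pos: [512.0, -10.9, 158.5]
tool_rot: [-3.141, -0.0, 1.571]
force: [0.0, -0.4, -6.8]
width: 54.7
gripper_force: 65.0
```

Emit:
{"op": "send_rows", "data": {
  "rows": [
    [[1.5,0.2,0,0,0,0],[4,0.6,0,0,0,0],[7,1,0,0,0,0],[10,1.4,0,0,0,0],[13,1.8,0,0,0,0],[16,2.2,0,0,0,0],[19,2.6,0,0,0,0],[22,3,0,0,0,0],[24.5,3.3,0,0,0,0],[26.5,3.6,0,0,0,0]]
  ]
}}

```text
clock: 9.55
eef_pos: [547.0, 256.0, 157.0]
tool_rot: [-3.139, 0.0, 1.573]
force: [-0.0, 0.4, -7.3]
width: 55.0
gripper_force: 65.0
```

Emit:
{"op": "send_rows", "data": {
  "rows": [
    [[0.9,0.1,0,0,0,0],[0.9,0.1,0,0,0,0],[0.9,0.1,0,0,0,0],[0.9,0.1,0,0,0,0]]
  ]
}}

```text
clock: 9.95
eef_pos: [549.1, 260.6, 158.4]
tool_rot: [-3.141, 0.002, 1.568]
force: [-0.2, -1.1, -7.1]
width: 54.4
gripper_force: 65.0
```

```bash
python3 - <<'E'
from h import *
print(ctrl.read_state()["eef_pos"])
a=ctrl.get_image("side")["pixels"][100:440,150:470,::-1];b=ctrl.get_image("top")["pixels"][140:350,120:520,::-1]
b=cv2.resize(b,(400,340));cv2.imwrite("pics/s3.png",np.hstack([a,b]))
E
```

```text
[549.10766577 260.60092546 158.40336124]
```

View pics/s3.png

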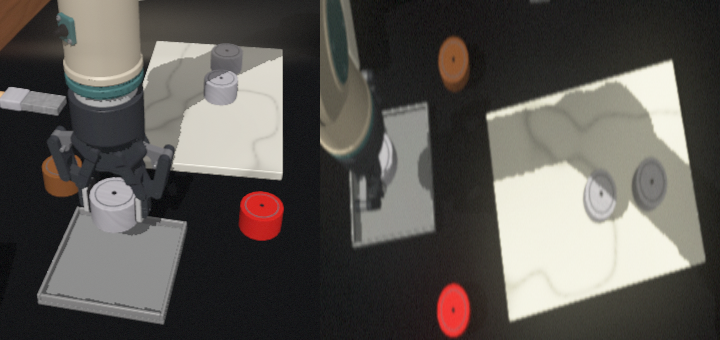

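The blank is held level at (113,200) in the left panel, weighing about 7 N, and is over the tray. The other two blanks are still lying on the plate. Next I lower it and watch fz.

Emit:
{"op": "send_rows", "data": {
  "rows": [
    [[0.2,0,1,0,0,0],[0.2,0,3,0,0,0],[0.2,0,5,0,0,0],[0.2,0,6.5,0,0,0],[0.2,0,7.3,0,0,0],[0.2,0,7.6,0,0,0],[0.2,0,7.6,0,0,0],[0.2,0,7.6,0,0,0]]
  ]
}}

```text
clock: 10.85
eef_pos: [549.7, 265.0, 83.3]
tool_rot: [3.14, -0.001, 1.571]
force: [0.2, -0.5, -7.3]
width: 54.4
gripper_force: 65.0
```

Emit:
{"op": "send_rows", "data": {
  "rows": [
    [[0,0,0.05,0,0,0],[0,0,0.1,0,0,0],[0,0,0.15,0,0,0],[0,0,0.2,0,0,0],[0,0,0.25,0,0,0],[0,0,0.3,0,0,0],[0,0,0.3,0,0,0]]
  ]
}}

```text
clock: 11.55
eef_pos: [549.0, 264.8, 79.5]
tool_rot: [-3.141, 0.0, 1.571]
force: [-0.3, -0.2, -6.7]
width: 54.2
gripper_force: 65.0
```

Emit:
{"op": "send_rows", "data": {
  "rows": [
    [[0,0,0.04,0,0,0],[0,0,0.08,0,0,0],[0,0,0.12,0,0,0],[0,0,0.15,0,0,0],[0,0,0.15,0,0,0]]
  ]
}}

```text
clock: 12.05
eef_pos: [549.1, 264.8, 78.0]
tool_rot: [-3.141, 0.0, 1.571]
force: [-0.4, 0.4, -7.2]
width: 54.4
gripper_force: 65.0
```

Emit:
{"op": "send_rows", "data": {
  "rows": [
    [[0,0,0.04,0,0,0],[0,0,0.06,0,0,0],[0,0,0.06,0,0,0]]
  ]
}}

```text
clock: 12.35
eef_pos: [549.1, 264.9, 77.9]
tool_rot: [-3.142, -0.0, 1.571]
force: [-1.2, -1.4, -1.3]
width: 54.4
gripper_force: 65.5
```

It has touched down. Now to release and retreat.

Emit:
{"op": "send_rows", "data": {
  "rows": [
    [[0,0,0.04,0,0,0],[0,0,0.04,0,0,0]]
  ]
}}

```text
clock: 12.55
eef_pos: [549.2, 264.9, 77.9]
tool_rot: [3.142, -0.0, 1.571]
force: [-2.8, -1.5, 5.7]
width: 54.8
gripper_force: 66.2
```

Emit:
{"op": "send_rows", "data": {
  "rows": [
    [[0,0,0,0,0,0],[0,0,0,0,0,0],[0,0,0,0,0,0],[0,0,0,0,0,0],[0,0,0,0,0,0],[0,0,0,0,0,0]]
  ],
  "grip": 30
}}

```text
clock: 13.15
eef_pos: [549.2, 264.9, 77.0]
tool_rot: [3.141, 0.0, 1.571]
force: [-0.3, 0.5, 0.3]
width: 75.3
gripper_force: 0.0
```

Emit:
{"op": "send_rows", "data": {
  "rows": [
    [[0,0,-0.5,0,0,0],[0,0,-1.5,0,0,0],[0,0,-3,0,0,0],[0,0,-6,0,0,0],[0,0,-9,0,0,0],[0,0,-12,0,0,0],[0,0,-15,0,0,0],[0,0,-15,0,0,0],[0,0,-15,0,0,0]]
  ]
}}

```text
clock: 14.05
eef_pos: [549.4, 265.1, 228.8]
tool_rot: [3.14, -0.002, 1.571]
force: [-0.3, 0.2, -0.4]
width: 75.4
gripper_force: 0.0
```

```bash
python3 - <<'E'
from h import *
print(ctrl.read_state()["force"])
a=ctrl.get_image("side")["pixels"][100:440,150:470,::-1];b=ctrl.get_image("wrist")["pixels"][:,:,::-1]
b=cv2.resize(b,(453,340));cv2.imwrite("pics/s4.png",np.hstack([a,b]))
E
```

```text
[-0.34377613  0.2483971  -0.44732115]
```

View pics/s4.png

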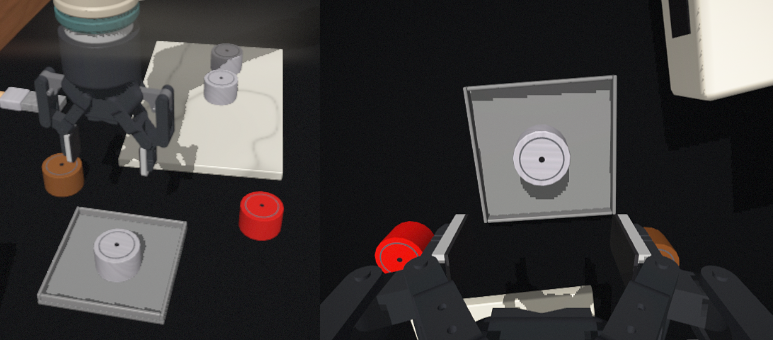

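The blank lies flat in the middle of the tray at (117,255) left panel and (541,158) right panel. The gripper is clear, and the other two blanks are on the plate.

```bash
python3 -c "
from cell import ctrl
print(ctrl.finish_job())"
```

```text
the job is handed in; nothing more can be done
None
```

The job is handed in at about 14 s: the first blank I slid (nearest the tray) was the rough one at about 15 N of drag, it now lies flat in the grey tray, and the other two were never touched.

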